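# Clamp the lens pot, fit the nested lids, lift off the outer lid

## Robot

A 7-joint arm with a two-finger parallel gripper is mounted at the origin on the work surface. World frame = base frame: x ahead of the robot, y to its left, z up, the work surface at z = 0. Lengths are in m, angles in rad, forces in N, time in s.
With the tool pointing down it reaches from about 0.375 to 0.925 m from the base axis. Payload 3.1 kg.
Tool frame: the origin (TCP) lies on the mounting face of the last link; the fingertips stand 173 mm ahead of it and the grasp point (between the pads) lies 155 mm ahead of it; z points along the fingers, y is the line along which they close (so a half turn about z gives the same grasp; the last joint's range is limited). The gripper opens to 85 mm and grips with 20 to 120 N. Pads are 22 mm wide; open, the fingers measure 114 mm over their backs; the gripper's body (76 mm by 85 mm) begins 54 mm behind the grasp point. The pads swing forward as they close: fully open they stand 13 mm farther back than shut.
Start: joints at [-1.366, 0.383, 0.044, 1.598, -0.018, 1.161, -0.05], TCP at [0.194, 0.62, 0.405] pointing down, gripper open.
Joint ranges: [-2.61, 2.61], [-0.41, 2.15], [-1.48, 1.57], [0, 2.5], [-1.57, 4.71], [0.05, 1.97], [-2.85, 2.85]. Speed limits (rad/s): [2.79, 2.79, 3.14, 3.14, 3.14, 3.14, 3.14].

## Interface

Orientations are given as a unit quaternion [w, x, y, z].
In Python, from station import sense, grab_frame, sign_off, boxes_of, trace gives the robot as it stands.
- The arm moves only by the tool play_rows, never from a script. Its arguments are lists of equal length, an entry for each row: "linear": the shift along the tool's x, y, z as a fraction of full scale, a list of three; "angular": the turn, a rotation vector about the tool's x, y, z as a fraction of full scale, a list of three. A call has 1 to 20 rows; each row shifts and turns the commanded pose from where the row before left it, along the tool's axes as they then stand; what a row does not reach is not made up. Full scale, the value 1, is 2.5 cm for a shift and 360 degrees for a turn. A row lasts 1/10 s, in which the tool goes at most 50 mm and 8.59 degrees, less where a joint would pass 70% of its speed; a pose out of reach is approached as far as the arm can. A call with a number of a shift or a turn outside -1 to 1 is refused whole. A call with a gripper value outside its range is refused whole. "jaw" is the gripper's target within -1 to 1 (shut at 1, half-way at 0, fully open at -1), set as the call begins (left out, the last holds). The fingers move at their own pace and stop on an object; the grip force is fixed at half the most. Time passes only in rows, so rows that do not move let the fingers close. It gives the time, the measured TCP pose, the force, the opening and the grip force at its end, in the units of the state.
- sense(): the state, without advancing time (a new reading comes with each control period).
- grab_frame(name): name is "scene" or "side" or "wrist"; returns a dict with "image" (400x640x3 uint8, red, green, blue), "camera_matrix" (3x3 intrinsics, pixels), "world_to_cam" (4x4, takes a point from world to camera coordinates); the wrist camera has in their place "T_tool_cam" (4x4, takes a point from camera to tool coordinates, whose origin is the TCP and whose axes are the flange's). Camera axes: x right, y down, z forward; pixel columns grow to the right and rows downward; lengths in m; the calibration is good to about 2 mm. The wrist camera is an equidistant fisheye: a pixel r from the principal point sees the ray r / f radians off the axis. A picture is of the moment at which its call begins: read the wrist's pose just before it. There is no depth.
- sign_off(): hands the job in; it is judged then, once.
Trained networks look in a picture, given as the dict that the camera call returned (one of the last four; its "shot" number tells which), for a name from the list of things; names that differ only in an ending like _2 or _b are one class to them, and where a whole thing is asked for, a point or a joint stands for the part that bears it (a point fixed in the world has none). Each returns a list of dicts, best first, with "conf" (0 to 1); they miss things now and then, are a little off and sometimes report something else, mostly with a low value. They report only what shows in the picture. A call takes as long as a camera call. They do not tell look-alikes from the thing itself.
- boxes_of(query, picture): "location" ([x, y, z] in m, in world coordinates, good to about 4 mm: the middle of the surface that is visible of it).
- trace(query, picture): "pixels" (400x640 bool, what is visible of it).
The state is a dict: "time_s": time; "joint_positions": joint angles; "qd": joint speeds; "effort": joint torques, N m; "ee_pos": TCP position; "eef_rot": TCP orientation; "wrist_force": force on the tool from outside, world axes, zero at the start; "moment": the same for the moment, N m; "finger_gap": finger opening in m; "gripper_force": force on a finger pad.
Only numpy, scipy, OpenCV 4.12 (cv2) and the standard library are available. Lean on these libraries where they do the work, as an engineer would, in place of code of your own. Each camera call takes 0.05 s, during which the arm holds its last target. There are 200 camera calls.

## Task

First swing the yellow keeper bar shut over the foot of the grey lens pot until it clicks home. Then, keeping the two nested lids together, carry them by the orange knob and gently lower them onto the pot until the inner lid is fully home and let go of the knob; then take the blue outer lid by its two white fins and lift it up alone, leaving the orange inner lid seated and undisturbed. Finish while still holding the outer lid in the gripper, level and still, with its lower edge clear above the top of the knob; do not drop the lids, pull the pot out of its nest or knock anything else about.

Things in the scene. Friction and masses are not known exactly. Their poses are not given: they have to be found in the camera images.
- jig: Kit jig fixed to the table: aluminium plate 200 (x) x 170 (y) x 12 mm thick, with a 6 mm high dark ring that nests the pot's foot. Origin: underside centre of the plate, on the nest's axis. It stands at various places and yaws.
- keeper_hinge (a point): The vertical hinge axis of the keeper bar, on the jig at x = +70, y = -53 mm of the jig's frame, 27 mm above the table (bar's mid height).
- keeper_post (a point): Centre of the top face of the round red grip post that stands up at the free end of the keeper bar: 14 mm diameter, 42 mm tall, from 31 to 73 mm above the table. The post's axis is 140 mm from the hinge axis.
- keeper (a joint): Angle (rad) of the yellow bar, 168 x 14 x 8 mm, 23 to 31 mm above the table. 0: shut, along the jig's x over the pot's foot. Grows counter-clockwise from above, opening to the jig's -y side: post at hinge + 140 mm x (-cos a, -sin a) in the jig's frame. Stays where left. In the last 0.08 rad a spring ball clicks past a ridge (about 3 N at the post), then holds the bar on its stop at 0.
- pot: Grey round lens pot, 0.5 kg, loose in the jig's nest (2 mm play), upright, open at the top, 78 mm tall; foot 120 mm diameter x 8 mm, body 84 mm diameter. Origin: underside centre of the foot, 12 mm above the table.
- pad: Black parking mat fixed to the table, 140 x 190 x 6 mm; the nested lids lie on it. Origin: underside centre.
- inner_lid: Orange inner lid, about 0.1 kg: plug 66 mm diameter x 10 mm deep (lower edge tapered to 60 mm) under a disc 84 mm diameter x 6 mm, with a central knob. Origin: underside centre of the plug, z up along the knob. At the start 6 mm above the table (plug on the mat); fully home, the disc lies on the pot's rim and the origin is 80 mm above the table.
- outer_lid: Blue outer lid, about 0.12 kg: ring plate 97 mm diameter x 5 mm with a 28 mm centre hole for the knob, a 12 mm skirt below it (89 mm inside diameter) and two white fins on top. Origin: on the axis at the plate's underside. Nested, it lies loose on the inner lid's disc (2.5 mm side play, free to turn), origin 16 mm above the inner lid's; lifted, it comes off alone.
- lens_cap: Bystander: loose black lens cap on the mat, 52 mm diameter x 10 mm. Origin: underside centre.
- card_case: Bystander: loose white card case on a corner of the jig plate, 32 x 24 x 12 mm. Origin: underside centre.
- tape_roll: Bystander: green roll of tape lying flat, 70 mm diameter x 25 mm. Origin: underside centre.
- screwdriver: Bystander: loose screwdriver lying along its x axis.
- radio: Bystander: black hand radio lying flat, 110 x 58 x 32 mm with a 90 mm aerial.
- cup: Bystander: blue mug, 76 mm diameter x 90 mm. Origin: underside centre.
- pot_rim (a point): Centre of the pot's mouth, level with its rim, 90 mm above the table; the rim is 80 mm outside and 72 mm inside diameter. A black lens stands inside, its top 26 mm below the rim.
- knob_top (a point): Centre of the top of the inner lid's straight orange knob, 18 mm diameter, 77 mm above that lid's origin. It stands up through the outer lid, 30 mm above the fins' tops. Lifting the knob carries both lids.
- outer_lid_fins (a point): Point on the outer lid's axis midway between the two upright white fins, at their mid height, 18 mm above that lid's origin. Fins: 40 mm long along the lid's x, 6 mm thick, 26 mm tall (5 to 31 mm above the origin), at either side along its y: outer faces 50 mm apart, inner faces 38 mm.
- outer_lid_edge (a point): Centre of the outer lid's lower edge, 12 mm below its origin. It clears the knob when this point is higher than the knob's top, 77 mm above the inner lid's origin.
Mind the look-alikes: they are no part of the job. What is meant by the outer_lid is not pink, and is the smaller of those in its own colour.

How it is judged:
By the outcome, as a careful person would: the job done as asked, in the order asked, and still so for the second after the job is handed in, while the arm keeps its last pose, push and grip.
It also fails if it takes over 64 s, if anything falls off the work surface, if the arm or the gripper's body presses on something with over 40 N, if the wrist force passes 120 N, or if a joint passes its speed limit or range.

## Working session

There is one attempt and no reset: what is moved stays moved. The work goes in short steps, Python scripts to look and compute and a tool call to move; the robot and the scene stay as the last step left them, time stands still between calls to the robot, and variables do not carry over. Pictures are saved under pics/ and viewed, at most 10 in all, crops included, and the job is handed in when it is done.

Besides the shell and the picture viewer there is one more tool, called as name(argument=value, ...) on one line, values as JSON. play_rows: Moves the arm, as the interface text tells. Its arguments: {"type":"object","properties":{"linear":{"type":"array"},"angular":{"type":"array"},"jaw":{"type":"number"}},"required":["linear","angular"]}

```bash
mkdir -p pics; cat > h.py <<'E'
import numpy as np,cv2
from station import *
def save(p,n,crop=None,s=1):
    im=p["image"][:,:,::-1]
    if crop: x0,y0,x1,y1=crop; im=im[y0:y1,x0:x1]
    if s!=1: im=cv2.resize(im,None,fx=s,fy=s,interpolation=cv2.INTER_CUBIC)
    cv2.imwrite(f"pics/{n}.png",im)
def px(p,X):
    q=p["world_to_cam"]@np.r_[X,1]; u=p["camera_matrix"]@q[:3]; return u[:2]/u[2]
def ray(p,uv,z):
    W=np.linalg.inv(p["world_to_cam"]); d=W[:3,:3]@np.linalg.inv(p["camera_matrix"])@np.r_[uv,1]; o=W[:3,3]
    return o+d*(z-o[2])/d[2]
E
python3 - <<'E'
from h import *
s=sense(); print({k:np.round(v,3) for k,v in s.items()})
a=grab_frame("scene"); b=grab_frame("side")
cv2.imwrite("pics/a.png",np.vstack([a["image"],b["image"]])[:,:,::-1][:, :]) if 0 else None
save(a,"scene0");save(b,"side0")
for n,p in(("scene",a),("side",b)):
  for q in ["keeper_hinge","keeper_post","pot","pot_rim","inner_lid","knob_top","outer_lid","outer_lid_fins","jig","pad","card_case","lens_cap","cup","tape_roll","radio","screwdriver"]:
    print(n,q,[(np.round(r["location"],3).tolist(),round(r["conf"],2),px(p,r["location"]).astype(int).tolist()) for r in boxes_of(q,p)])
E
```

```text
{'time_s': np.float64(0.0), 'joint_positions': array([-1.366,  0.384,  0.044,  1.6  , -0.018,  1.161, -0.05 ]), 'qd': array([-0.002,  0.002,  0.001,  0.001,  0.   ,  0.001, -0.002]), 'effort': array([-0.0000e+00, -4.3345e+01,  1.0250e+00, -2.4951e+01,  1.1000e-02,
        1.1000e-02, -0.0000e+00]), 'ee_pos': array([0.194, 0.62 , 0.403]), 'eef_rot': array([-0.   ,  0.151,  0.989, -0.001]), 'wrist_force': array([0.43 , 0.962, 0.181]), 'moment': array([0.034, 0.019, 0.031]), 'gripper_force': np.float64(0.0), 'finger_gap': np.float64(0.085)}
scene keeper_hinge [([0.585, -0.107, 0.012], 0.61, [261, 249]), ([0.366, -0.381, 0.019], 0.26, [155, 202]), ([0.574, -0.197, 0.034], 0.21, [226, 249])]
scene keeper_post [([0.576, -0.188, 0.027], 0.66, [230, 250])]
scene pot [([0.565, -0.083, 0.052], 0.8, [267, 234])]
scene pot_rim [([0.568, -0.078, 0.06], 0.83, [269, 234])]
scene inner_lid []
scene knob_top []
scene outer_lid [([0.495, 0.541, 0.014], 0.9, [469, 178]), ([0.507, 0.287, 0.023], 0.74, [390, 196]), ([0.614, 0.11, 0.026], 0.66, [340, 240])]
scene outer_lid_fins [([0.491, 0.545, 0.024], 0.
[... 1305 characters left out ...]
0.266, 0.024], 0.73, [296, 159]), ([0.595, 0.099, 0.021], 0.66, [343, 196]), ([0.473, -0.016, 0.026], 0.18, [307, 233])]
side jig [([0.542, -0.13, 0.013], 0.64, [342, 267])]
side pad [([0.487, 0.322, 0.006], 0.65, [292, 151]), ([0.494, 0.285, 0.07], 0.46, [296, 143])]
side card_case [([0.539, -0.129, 0.011], 0.66, [340, 268])]
side lens_cap [([0.543, 0.38, 0.017], 0.54, [307, 133])]
side cup [([0.705, 0.306, 0.058], 0.79, [363, 132])]
side tape_roll [([0.383, 0.107, 0.029], 0.81, [267, 202])]
side radio [([0.302, 0.291, 0.035], 0.64, [232, 159]), ([0.492, 0.269, 0.029], 0.35, [296, 157])]
side screwdriver [([0.356, -0.39, 0.024], 0.85, [283, 380]), ([0.549, -0.102, 0.057], 0.64, [343, 248])]
```

```bash
python3 - <<'E'
from h import *
a=cv2.imread("pics/scene0.png");b=cv2.imread("pics/side0.png")
# one picture: both cameras zoomed
A=cv2.resize(a[110:310,120:520],(800,400));B=cv2.resize(b[80:300,180:480],(800,587))
cv2.imwrite("pics/A.png",A);cv2.imwrite("pics/B.png",B)
E
```

```text
(no output)
```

View pics/A.png

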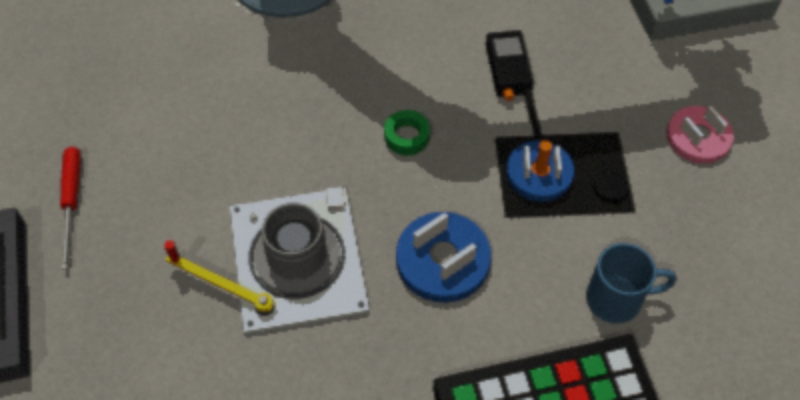

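View pics/B.png

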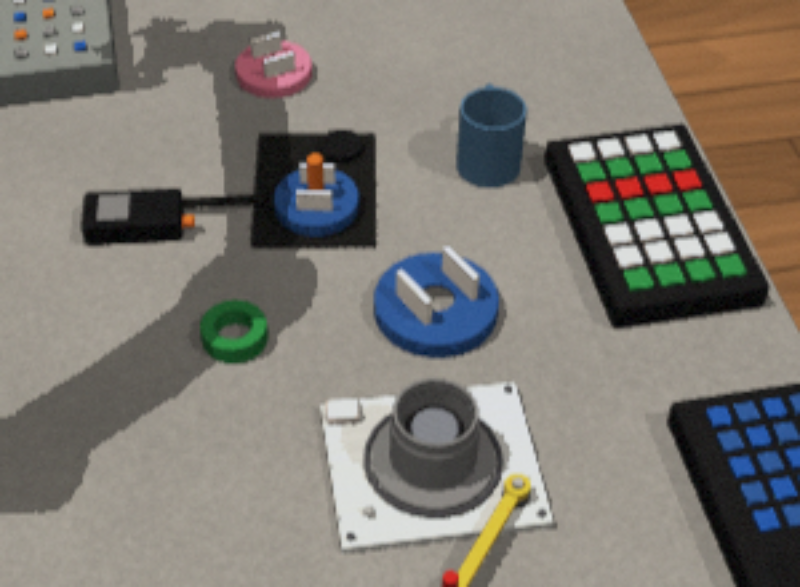

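The scene view shows these lid candidates:
- Small blue lid with the orange knob on the mat, scene px (390,195).
- Big blue look-alike, (341,237).
- Pink look-alike, (470,177).

I choose the small blue one at (390,195). The jig is at about (269,240), with the red post to its left at (205,233) and the bar open. Next I'll measure.

```bash
cat >> h.py <<'E'
def plate(p,guess,z=.012,size=(.2,.17)):
    """fit jig rectangle: white mask near guess -> hull -> minAreaRect on z plane"""
    im=p["image"].astype(int); m=((im.min(2)>130)&(im.max(2)-im.min(2)<40)).astype(np.uint8)
    n,l,st,c=cv2.connectedComponentsWithStats(m)
    d=[np.hypot(*(c[i]-px(p,guess))) if st[i,4]>800 else 1e9 for i in range(1,n)]
    i=1+int(np.argmin(d)); h=cv2.convexHull(np.argwhere(l==i)[:,::-1].astype(np.int32))[:,0]
    P=np.array([ray(p,u,z)[:2] for u in h.astype(float)])*1000
    return cv2.minAreaRect(P.astype(np.float32)),h
def blob(p,f,box):
    im=p["image"].astype(int); m=f(im[...,0],im[...,1],im[...,2]); k=np.zeros_like(m); x0,y0,x1,y1=box; k[y0:y1,x0:x1]=1
    return np.argwhere(m&k.astype(bool))[:,::-1].astype(float)
red=lambda r,g,b:(r>90)&(g<50)&(b<60)
org=lambda r,g,b:(r>120)&(g>50)&(g<140)&(b<70)&(r-g>60)
yel=lambda r,g,b:(r>130)&(g>110)&(b<80)
wht=lambda r,g,b:(np.minimum(np.minimum(r,g),b)>110)
E
python3 - <<'E'
from h import *
for n,pb,kb in(("scene",(195,220,220,250),(375,170,410,205)),("side",(330,280,370,320),(280,130,320,175))):
    p=grab_frame(n); r,h=plate(p,[.545,-.09,.012]); print(n,r,len(h))
    b=blob(p,red,pb); print("post",len(b),b.mean(0),b.min(0),b.max(0),ray(p,b.mean(0),.052))
    k=blob(p,org,kb); print("knob",len(k),k.min(0),k.max(0),k.mean(0), "top->", ray(p,[k[k[:,1]<k[:,1].min()+3][:,0].mean(),k[:,1].min()+ .5],.083))
    y=blob(p,yel,(180,220,420,360) if n=="side" else (180,220,280,280)); 
    (c,s,a)=cv2.minAreaRect(np.array([ray(p,u,.029)[:2]*1000 for u in y],np.float32)); print("bar",c,s,a)
    print("pot",[ray(p,np.argwhere(t["pixels"])[:,::-1].mean(0),.06) for t in trace("pot",p)[:1]])
    t=trace("outer_lid",p)
    for q in t: print(q["conf"], np.argwhere(q["pixels"])[:,::-1].mean(0), q["pixels"].sum(), ray(p,np.argwhere(q["pixels"])[:,::-1].mean(0),.027))
E
```

```text
scene ((550.8975830078125, -82.82475280761719), (170.3214874267578, 200.9329833984375), 88.09126281738281) 18
post 15 [204.2        232.66666667] [203. 231.] [206. 235.] [ 0.51834097 -0.24883936  0.052     ]
knob 28 [386. 181.] [395. 195.] [391.60714286 185.71428571] top-> [0.4951921  0.28939548 0.083     ]
bar (574.2936401367188, -193.75836181640625) (165.93402099609375, 22.09091567993164) 52.07571792602539
pot [array([ 0.56969258, -0.08257395,  0.06      ])]
0.98 [341.17843632 238.21626734] 1586 [0.60802319 0.11209767 0.027     ]
0.76 [389.31757755 195.96307238] 677 [0.5063719  0.28398492 0.027     ]
0.72 [469.87058824 176.88366013] 765 [0.49717118 0.53902963 0.027     ]
side ((419.93017578125, 295.740234375), (1514.4993896484375, 1287.5882568359375), 82.5251235961914) 13
post 59 [348.20338983 300.44067797] [346. 295.] [351. 306.] [ 0.52892598 -0.24505938  0.052     ]
knob 43 [295. 137.] [300. 150.] [297.1627907  142.48837209] top-> [0.49990561 0.29604987 0.083     ]
bar (572.11474609375, -191.21603393554688) (167.54222106933594, 21.14759635925293) 48.143470764160156
pot [array([ 0.54631648, -0.1027649 ,  0.06      ])]
0.96 [298.05254777 155.91401274] 628 [0.49657819 0.27661692 0.027     ]
0.86 [281.79640719 105.09780439] 501 [0.48290343 0.527341   0.027     ]
0.48 [359.99514563 285.00970874] 412 [ 0.57068482 -0.19520098  0.027     ]
```

play_rows(linear=[[-0.76,-0.64,0],[-0.76,-0.64,0],[-0.76,-0.64,0],[-0.76,-0.64,0],[-0.76,-0.64,0],[-0.76,-0.64,0],[-0.76,-0.64,0],[-0.76,-0.64,0],[-0.76,-0.64,0],[-0.76,-0.64,0],[-0.76,-0.64,0],[-0.76,-0.64,0],[-0.76,-0.64,0],[-0.76,-0.64,0],[-0.76,-0.64,0],[-0.76,-0.64,0],[-0.76,-0.64,0],[-0.76,-0.64,0],[-0.76,-0.64,0],[-0.76,-0.64,0]], angular=[[0,0,0],[0,0,0],[0,0,0],[0,0,0],[0,0,0],[0,0,0],[0,0,0],[0,0,0],[0,0,0],[0,0,0],[0,0,0],[0,0,0],[0,0,0],[0,0,0],[0,0,0],[0,0,0],[0,0,0],[0,0,0],[0,0,0],[0,0,0]])

```text
time_s: 4.0
ee_pos: [0.4616, 0.2008, 0.405]
eef_rot: [0.0, 0.151, 0.989, 0.0]
wrist_force: [1.0, 0.1, 0.3]
finger_gap: 0.0856
gripper_force: 0.0
```

play_rows(linear=[[-0.32,-0.74,0],[-0.32,-0.74,0],[-0.32,-0.74,0],[-0.32,-0.74,0],[-0.32,-0.74,0],[-0.32,-0.74,0],[-0.32,-0.74,0],[-0.32,-0.74,0],[-0.32,-0.74,0],[-0.32,-0.74,0],[-0.32,-0.74,0],[-0.32,-0.74,0],[-0.32,-0.74,0],[-0.32,-0.74,0],[-0.32,-0.74,0],[-0.32,-0.74,0],[-0.32,-0.74,0],[-0.32,-0.74,0],[-0.32,-0.74,0],[-0.32,-0.74,0]], angular=[[0,0,0],[0,0,0],[0,0,0],[0,0,0],[0,0,0],[0,0,0],[0,0,0],[0,0,0],[0,0,0],[0,0,0],[0,0,0],[0,0,0],[0,0,0],[0,0,0],[0,0,0],[0,0,0],[0,0,0],[0,0,0],[0,0,0],[0,0,0]])

```text
time_s: 6.0
ee_pos: [0.5036, -0.1999, 0.4049]
eef_rot: [0.0, 0.151, 0.989, 0.0]
wrist_force: [0.5, 0.0, -0.7]
finger_gap: 0.0854
gripper_force: 0.0
```

play_rows(linear=[[0,0,0],[0,0,0],[0,0,0],[0,0,0],[0,0,0],[0,0,0],[0,0,0],[0,0,0],[0,0,0],[0,0,0],[0,0,0],[0,0,0],[0,0,0],[0,0,0],[0,0,0],[0,0,0]], angular=[[0,0,0.02],[0,0,0.02],[0,0,0.02],[0,0,0.02],[0,0,0.02],[0,0,0.02],[0,0,0.02],[0,0,0.02],[0,0,0.02],[0,0,0.02],[0,0,0.02],[0,0,0.02],[0,0,0.02],[0,0,0.02],[0,0,0.02],[0,0,0.02]], jaw=0.4)

```text
time_s: 7.6
ee_pos: [0.5036, -0.199, 0.4048]
eef_rot: [-0.0, 0.916, 0.4, 0.0]
wrist_force: [0.0, -0.7, 0.0]
finger_gap: 0.0253
gripper_force: 0.0
```

```bash
cat >> h.py <<'E'
from scipy.spatial.transform import Rotation as Ro
def tool():
    s=sense(); q=s["eef_rot"]; return np.array(s["ee_pos"]),Ro.from_quat([q[1],q[2],q[3],q[0]]).as_matrix(),s
def st():
    t,R,s=tool(); print("t",round(s["time_s"],2),"pos",np.round(t,4),"ytool deg",np.round(np.degrees(np.arctan2(R[1,1],R[0,1])),2),"z",np.round(R[:,2],3),"gap",round(s["finger_gap"],4),"gf",round(s["gripper_force"],1),"F",np.round(s["wrist_force"],1),"q",np.round(s["joint_positions"],2)); return t,R
def wfind(p,t,R,uv,z):
    """wrist fisheye pixel -> world point at height z"""
    K=p["camera_matrix"]; f=K[0,0]; d=np.asarray(uv,float)-K[:2,2]; r=np.hypot(*d); th=r/f
    c=np.r_[np.sin(th)*d/max(r,1e-9),np.cos(th)]; T=p["T_tool_cam"]; o=t+R@T[:3,3]; v=R@T[:3,:3]@c
    return o+v*(z-o[2])/v[2]
def wpx(p,t,R,X):
    T=p["T_tool_cam"]; c=np.linalg.inv(T)@np.r_[R.T@(np.asarray(X)-t),1]; K=p["camera_matrix"]
    r=np.hypot(c[0],c[1]); return K[:2,2]+c[:2]/max(r,1e-9)*np.arctan2(r,c[2])*K[0,0]
def go(x,y,z,yaw=None):
    t,R,s=tool(); d=R.T@(np.array([x,y,z])-t); print("shift mm",np.round(d*1000,1),"scale units",np.round(d/.025,2), "dist",round(np.linalg.norm(d)*1000))
E
python3 - <<'E'
from h import *
t,R=st(); p=grab_frame("wrist"); save(p,"w1"); print(p["camera_matrix"],p["T_tool_cam"])
for n,X in dict(post=(.523,-.247,.073),hinge=(.619,-.138,.031),rim=(.551,-.083,.09)).items(): print(n,wpx(p,t,R,X))
E
```

```text
t 7.6 pos [ 0.5036 -0.199   0.4048] ytool deg -42.82 z [ 0.  0. -1.] gap 0.0253 gf 0.0 F [ 0.  -0.7  0. ] q [-0.6   0.28  1.05  1.9  -0.27  1.12 -0.19]
[[309.70691629   0.         325.4824634 ]
 [  0.         309.70691629 197.30525753]
 [  0.           0.           1.        ]] [[-5.43877078e-04 -9.56923227e-01 -2.90340562e-01  7.39917081e-02]
 [ 9.99999833e-01 -5.77158633e-04  2.89987537e-05  5.42797056e-04]
 [-1.95322143e-04 -2.90340498e-01  9.56923381e-01  3.14652729e-02]
 [ 0.00000000e+00  0.00000000e+00  0.00000000e+00  1.00000000e+00]]
post [370.60436674 201.97491227]
hinge [364.57707317  62.71084665]
rim [275.92965958  60.41391823]
```

View pics/w1.png

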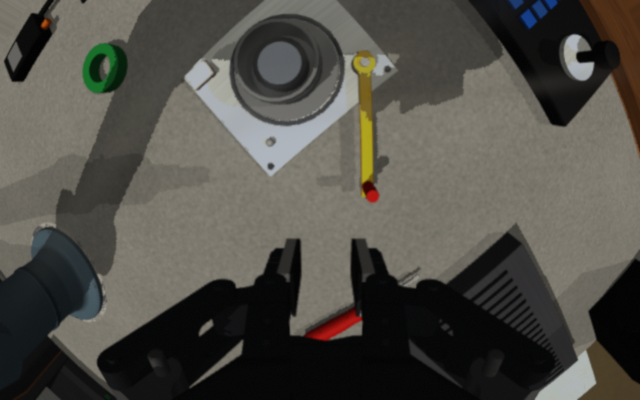

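The wrist view shows the red post top at (373,196), the hinge at (365,63) as predicted (364.6,62.7), and the pot mouth at about (277,60). The jig estimate holds up.

```bash
python3 - <<'E'
from h import *
t,R=st(); p=grab_frame("wrist")
b=blob(p,lambda r,g,b:(r>150)&(g<60)&(b<60),(355,180,390,210)); print(len(b),b.mean(0),b.min(0),b.max(0))
P=wfind(p,t,R,b.mean(0),.073);H=wfind(p,t,R,(365,63),.031)
print("post",P,"hinge",H,"len",np.linalg.norm((P-H)[:2]),"ang",np.degrees(np.arctan2(*(H-P)[1::-1])))
r=wht and plate
im=p["image"].astype(int)
for uv in((270,176),(388,70)): print("corner/screw",wfind(p,t,R,uv,.012))
yaw=np.radians(-1.9);c=np.array([.551,-.083]);Rj=np.array([[np.cos(yaw),-np.sin(yaw)],[np.sin(yaw),np.cos(yaw)]])
print("pred corner",c+Rj@[-.1,-.085], "hinge", c+Rj@[.07,-.053])
go(P[0],P[1],.405); 
E
```

```text
t 7.65 pos [ 0.5037 -0.199   0.4047] ytool deg -43.0 z [ 0.  0. -1.] gap 0.0254 gf 0.0 F [ 0.1 -0.2 -0.3] q [-0.6   0.28  1.05  1.9  -0.27  1.12 -0.19]
101 [372.56435644 196.        ] [367. 191.] [378. 201.]
post [ 0.52849926 -0.24358056  0.073     ] hinge [ 0.61927215 -0.13894136  0.031     ] len 0.13852465972221492 ang 49.05886393635758
corner/screw [ 0.44919113 -0.15993843  0.012     ]
corner/screw [ 0.63772517 -0.16221954  0.012     ]
pred corner [ 0.44823679 -0.16463775] hinge [ 0.61920429 -0.13829172]
shift mm [-16.1  48.5  -0.3] scale units [-0.65  1.94 -0.01] dist 51
```

play_rows(linear=[[-0.22,0.65,0],[-0.22,0.65,0],[-0.21,0.64,0],[0,0,0.9],[0,0,0.9],[0,0,0.9],[0,0,0.9],[0,0,0.9],[0,0,0.9],[0,0,0.9],[0,0,0.9],[0,0,0.6],[0,0,0]], angular=[[0,0,0],[0,0,0],[0,0,0],[0,0,0],[0,0,0],[0,0,0],[0,0,0],[0,0,0],[0,0,0],[0,0,0],[0,0,0],[0,0,0],[0,0,0]])

```text
time_s: 9.0
ee_pos: [0.5275, -0.2431, 0.2076]
eef_rot: [-0.002, 0.915, 0.403, -0.002]
wrist_force: [-0.4, -0.7, -0.1]
finger_gap: 0.0256
gripper_force: 0.0
```

```bash
python3 - <<'E'
from h import *
t,R=st()
H=np.array([.6192,-.1385]); jy=np.radians(-1.9)
# radius 140 arc; trailing pad 5.5mm behind -> command tool centre ahead of post by 5.5 mm along tangent
a0=np.degrees(np.arctan2(H[1]-t[1],H[0]-t[0]))+1.9; print("a tool",a0)
N=16; A=np.radians(np.linspace(a0,-4,N+1)); pos=t.copy(); y=np.arctan2(R[1,1],R[0,1]); 
for i in range(1,N+1):
    w=A[i]+jy; tgt=H-.14*np.array([np.cos(w),np.sin(w)]); d=tgt-pos[:2]
    X=np.array([np.sin(y),-np.cos(y)]);Y=np.array([np.cos(y),np.sin(y)])
    # tool y = -(tangent): tangent dir angle = w+90 -> tool y = w-90
    dy=(w-np.pi/2)-y
    print(np.round([np.degrees(A[i]),d@X/.025,d@Y/.025,-dy/2/np.pi],4), np.round(tgt,4))
    pos[:2]=tgt; y+=dy
E
```

```text
t 9.0 pos [ 0.5275 -0.2431  0.2076] ytool deg -42.44 z [-0.004  0.002 -1.   ] gap 0.0256 gf 0.0 F [-0.4 -0.7 -0.1] q [-0.26  0.65  0.79  1.92 -0.62  0.83  0.12]
a tool 50.647149322227776
[ 4.72317e+01  3.15000e-02 -3.33000e-01  6.20000e-03] [ 0.5208 -0.2381]
[ 4.38163e+01 -9.90000e-03 -3.33600e-01  9.50000e-03] [ 0.515 -0.232]
[ 4.04008e+01 -9.90000e-03 -3.33600e-01  9.50000e-03] [ 0.5096 -0.2257]
[ 3.69854e+01 -9.90000e-03 -3.33600e-01  9.50000e-03] [ 0.5046 -0.219 ]
[ 3.35699e+01 -9.90000e-03 -3.33600e-01  9.50000e-03] [ 0.5   -0.212]
[ 3.01545e+01 -9.90000e-03 -3.33600e-01  9.50000e-03] [ 0.4959 -0.2048]
[ 2.6739e+01 -9.9000e-03 -3.3360e-01  9.5000e-03] [ 0.4922 -0.1973]
[ 2.33236e+01 -9.90000e-03 -3.33600e-01  9.50000e-03] [ 0.4889 -0.1896]
[ 1.99081e+01 -9.90000e-03 -3.33600e-01  9.50000e-03] [ 0.4861 -0.1818]
[ 1.64927e+01 -9.90000e-03 -3.33600e-01  9.50000e-03] [ 0.4837 -0.1738]
[ 1.30772e+01 -9.90000e-03 -3.33600e-01  9.50000e-03] [ 0.4819 -0.1656]
[ 9.6618e+00 -9.9000e-03 -3.3360e-01  9.5000e-03] [ 0.4805 -0.1574]
[ 6.2463 -0.0099 -0.3336  0.0095] [ 0.4796 -0.1491]
[ 2.8309 -0.0099 -0.3336  0.0095] [ 0.4792 -0.1408]
[-0.5846 -0.0099 -0.3336  0.0095] [ 0.4793 -0.1324]
[-4.     -0.0099 -0.3336  0.0095] [ 0.4799 -0.1241]
```

play_rows(linear=[[0.03,-0.33,0],[-0.01,-0.33,0],[-0.01,-0.33,0],[-0.01,-0.33,0],[-0.01,-0.33,0],[-0.01,-0.33,0],[-0.01,-0.33,0],[-0.01,-0.33,0],[-0.01,-0.33,0],[-0.01,-0.33,0],[-0.01,-0.33,0],[-0.01,-0.33,0],[-0.01,-0.33,0],[-0.01,-0.33,0]], angular=[[0,0,0.006],[0,0,0.0095],[0,0,0.0095],[0,0,0.0095],[0,0,0.0095],[0,0,0.0095],[0,0,0.0095],[0,0,0.0095],[0,0,0.0095],[0,0,0.0095],[0,0,0.0095],[0,0,0.0095],[0,0,0.0095],[0,0,0.0095]])

```text
time_s: 10.4
ee_pos: [0.477, -0.1443, 0.2111]
eef_rot: [0.0, 1.0, 0.007, 0.002]
wrist_force: [1.1, -0.8, 0.3]
finger_gap: 0.0257
gripper_force: 0.3
```

play_rows(linear=[[-0.01,-0.2,0],[-0.01,-0.2,0],[0,-0.2,0],[0,0,0]], angular=[[0,0,0.005],[0,0,0.005],[0,0,0.004],[0,0,0]])

```text
time_s: 10.8
ee_pos: [0.4766, -0.1302, 0.211]
eef_rot: [0.001, 0.999, -0.037, 0.002]
wrist_force: [0.2, -1.3, 1.0]
finger_gap: 0.0253
gripper_force: 0.8
```

```bash
python3 - <<'E'
from h import *
t,R=st(); p=grab_frame("wrist"); save(p,"w2")
w=np.arctan2(-.1385-t[1],.6192-t[0]); print("tool a",np.degrees(w)+1.9)
E
```

```text
t 10.8 pos [ 0.4766 -0.1302  0.211 ] ytool deg -94.2 z [ 0.003 -0.003 -1.   ] gap 0.0253 gf 0.8 F [ 0.2 -1.3  1. ] q [-0.68  0.63  1.05  2.14 -0.78  0.82 -0.78]
tool a -1.4170957787306833
```

View pics/w2.png

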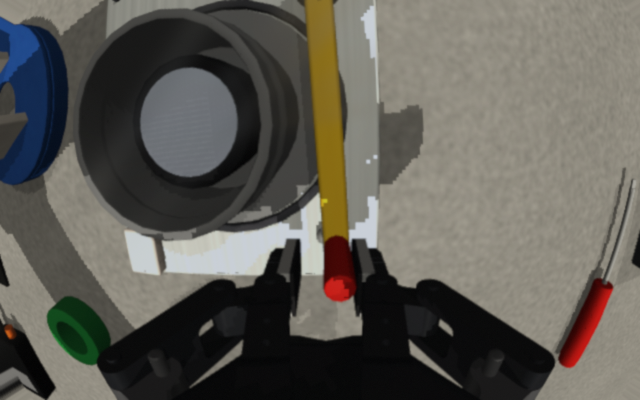

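The wrist view shows the red post at (340,270) against the trailing pad, with the bar just short of shut. I'll keep pushing in small steps and watch the force.

play_rows(linear=[[0,-0.1,0],[0,-0.1,0],[0,-0.1,0],[0,0,0]], angular=[[0,0,0],[0,0,0],[0,0,0],[0,0,0]])

```text
time_s: 11.25
ee_pos: [0.4764, -0.1234, 0.2102]
eef_rot: [0.002, 0.999, -0.037, 0.001]
wrist_force: [1.0, -7.6, -0.5]
finger_gap: 0.0256
gripper_force: 3.2
```

play_rows(linear=[[0,-0.1,0],[0,-0.1,0],[0,0,0]], angular=[[0,0,0],[0,0,0],[0,0,0]])

```text
time_s: 11.55
ee_pos: [0.4761, -0.1217, 0.2103]
eef_rot: [0.006, 0.999, -0.039, 0.002]
wrist_force: [1.3, -14.5, -5.6]
finger_gap: 0.0259
gripper_force: 7.3
```

play_rows(linear=[[0,0.2,0],[0,0.2,0],[0,0,-0.8],[0,0,-0.8],[0,0,-0.8],[0,0,-0.8],[0,0,-0.8],[0,0,-0.8],[0,0,-0.8]], angular=[[0,0,0],[0,0,0],[0,0,0],[0,0,0],[0,0,0],[0,0,0],[0,0,0],[0,0,0],[0,0,0]], jaw=0)

```text
time_s: 12.45
ee_pos: [0.4758, -0.1255, 0.35]
eef_rot: [-0.001, 0.999, -0.036, -0.001]
wrist_force: [0.4, 0.3, 0.2]
finger_gap: 0.0427
gripper_force: 0.0
```

```bash
python3 - <<'E'
from h import *
t,R=st(); p=grab_frame("wrist"); save(p,"w3"); s=grab_frame("scene"); d=grab_frame("side")
b=blob(p,lambda r,g,b:(r>150)&(g<60)&(b<60),(300,180,400,400)); P=wfind(p,t,R,b.mean(0),.073); print(len(b),b.mean(0),P)
H=np.array([.6192,-.1385]); v=H-P[:2]; print("len",np.hypot(*v),"world ang",np.degrees(np.arctan2(v[1],v[0])))
for q,bx in((s,(180,190,300,290)),(d,(300,200,420,330))):
    y=blob(q,yel,bx); print("bar",cv2.minAreaRect(np.array([ray(q,u,.029)[:2]*1000 for u in y],np.float32)))
    r,h=plate(q,[.545,-.09,.012]); print(r)
# rim by Hough-like: print candidate
a=s["image"][190:290,200:320,::-1];a=cv2.resize(a,None,fx=3,fy=3,interpolation=2)
w=p["image"][:,:,::-1][0:400,60:460]; h=cv2.resize(a,(400,int(400*100/120)))
cv2.imwrite("pics/c3.png",np.hstack([w,cv2.copyMakeBorder(h,0,400-h.shape[0],0,0,0)]))
E
```

```text
t 12.45 pos [ 0.4758 -0.1255  0.35  ] ytool deg -94.1 z [-0.002  0.003 -1.   ] gap 0.0427 gf 0.0 F [0.4 0.3 0.2] q [-0.97  0.46  1.39  2.06 -0.52  1.06 -0.97]
151 [332.         191.89403974] [ 0.4795035  -0.13064705  0.073     ]
len 0.13991704809041233 world ang -3.2174602195106092
bar ((526.1905517578125, -134.61280822753906), (12.49579906463623, 84.9737548828125), 87.2221908569336)
((23.75175666809082, 766.8584594726562), (14.393996238708496, 10.506099700927734), 76.59700012207031)
bar ((549.7703247070312, -133.58160400390625), (21.654855728149414, 166.46267700195312), 87.6549072265625)
((345.5843811035156, 161.847900390625), (1229.767333984375, 1401.634521484375), 0.013322224840521812)
```

View pics/c3.png

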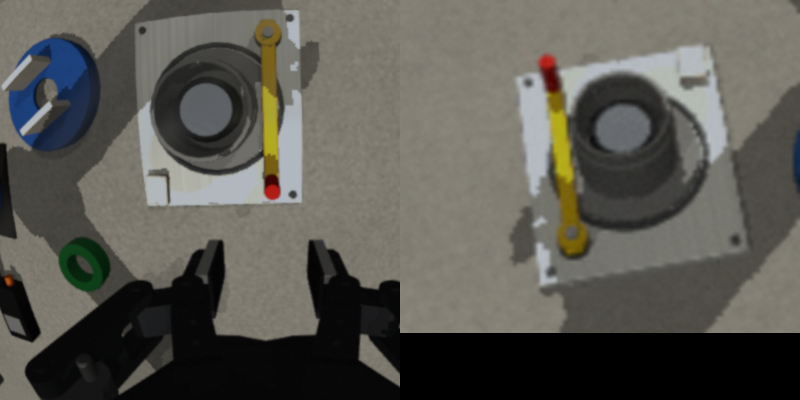

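The bar lies over the pot's foot and looks parallel to the plate edge. I'll check this numerically from the plate corners, in wrist px (195,22), (358,8), (362,203) and (209,206).

```bash
python3 - <<'E'
from h import *
t,R=st(); p=grab_frame("wrist")
im=p["image"]; 
H=wfind(p,t,R,(327,33),.031);b=blob(p,lambda r,g,b:(r>150)&(g<60)&(b<60),(300,180,400,400)); P=wfind(p,t,R,b.mean(0),.073)
print("hinge",H,"post",P,"bar ang",np.degrees(np.arctan2(*(H-P)[1::-1])), np.hypot(*(H-P)[:2]))
# plate contour: bright low-sat + subpixel via grabCut-free edges: fit right edge (white/table) and bottom edge
g=cv2.cvtColor(im,cv2.COLOR_RGB2GRAY).astype(float)
def edge(pts,dirn):
    out=[]
    for c in pts:
        c=np.array(c,float);s=np.arange(-8,9); v=[g[int(round(c[1]+k*dirn[1])),int(round(c[0]+k*dirn[0]))] for k in s]
        k=np.argmax(np.abs(np.diff(v)));q=c+(s[k]+.5)*np.array(dirn); out.append(wfind(p,t,R,q,.012)[:2])
    return np.array(out)
def ln(P):
    vx,vy,x,y=cv2.fitLine((P*1000).astype(np.float32),cv2.DIST_HUBER,0,.01,.01).ravel(); return np.degrees(np.arctan2(vy,vx)),x,y
print("right edge (jig x dir)",ln(edge([(358.5+ (y-10)*3.5/193,y) for y in range(15,200,6) if not 30<y<80],(1,0))))
print("left edge",ln(edge([(195+(y-22)*14/184,y) for y in range(30,200,6)],(1,0))))
print("bottom",ln(edge([(x,206-(x-209)*3/153) for x in range(215,355,6)],(0,1))))
print("top",ln(edge([(x,22-(x-195)*14/163) for x in range(205,355,6) if not 300<x<345],(0,1))))
# rim: from dark/grey; lens centre pixel
print("lens centre",wfind(p,t,R,(267,109),.064))
E
```

```text
t 12.6 pos [ 0.4765 -0.1258  0.3502] ytool deg -94.08 z [ 0.001  0.002 -1.   ] gap 0.0429 gf 0.0 F [0.  0.2 0.3] q [-0.97  0.46  1.39  2.06 -0.52  1.06 -0.96]
hinge [ 0.62016183 -0.1371774   0.031     ] post [ 0.4795694  -0.13072816  0.073     ] bar ang -2.6264245985700616 0.14074026952203572
right edge (jig x dir) (np.float32(-2.2445507), np.float32(529.39966), np.float32(-163.98083))
left edge (np.float32(-2.7134964), np.float32(553.94055), np.float32(2.433311))
bottom (np.float32(87.669975), np.float32(453.0587), np.float32(-73.60738))
top (np.float32(86.49791), np.float32(651.2668), np.float32(-64.0004))
lens centre [ 0.55305952 -0.08286147  0.064     ]
```

Shut: the bar is at -2.6° and the plate edge at -2.5°. Now to the lids.

play_rows(linear=[[0,0,-0.8],[0,0,-0.8],[-0.02,-0.91,-0.02],[-0.02,-0.91,-0.02],[-0.02,-0.91,-0.02],[-0.02,-0.91,-0.02],[-0.02,-0.91,-0.02],[-0.02,-0.91,-0.02],[-0.02,-0.91,-0.02],[-0.02,-0.91,-0.02],[-0.02,-0.91,-0.02],[-0.02,-0.91,-0.02],[-0.02,-0.91,-0.02],[-0.02,-0.91,-0.02],[-0.02,-0.91,-0.02],[-0.02,-0.91,-0.02],[-0.02,-0.91,-0.02],[-0.02,-0.91,-0.02],[-0.02,-0.91,-0.02],[-0.02,-0.91,-0.02]], angular=[[0,0,0],[0,0,0],[0,0,0],[0,0,0],[0,0,0],[0,0,0],[0,0,0],[0,0,0],[0,0,0],[0,0,0],[0,0,0],[0,0,0],[0,0,0],[0,0,0],[0,0,0],[0,0,0],[0,0,0],[0,0,0],[0,0,0],[0,0,0]])

```text
time_s: 14.65
ee_pos: [0.4963, 0.2836, 0.3968]
eef_rot: [0.0, 0.999, -0.037, -0.002]
wrist_force: [0.3, 0.2, 0.3]
finger_gap: 0.0421
gripper_force: 0.0
```

```bash
python3 - <<'E'
from h import *
t,R=st(); p=grab_frame("wrist"); save(p,"w4",(220,60,460,240),3)
k=blob(p,org,(220,60,460,240)); print(len(k),k.mean(0),k.min(0),k.max(0),wfind(p,t,R,k.mean(0),.07))
print(wpx(p,t,R,(.497,.287,.083)))
E
```

```text
t 14.65 pos [0.4963 0.2836 0.3968] ytool deg -94.19 z [-0.003 -0.001 -1.   ] gap 0.0421 gf 0.0 F [0.3 0.2 0.3] q [-1.6   0.62  1.37  1.84 -0.65  1.24 -1.67]
341 [316.99120235 176.52785924] [307. 159.] [328. 190.] [0.50184924 0.29084687 0.07      ]
[321.13502281 184.38515621]
```

View pics/w4.png

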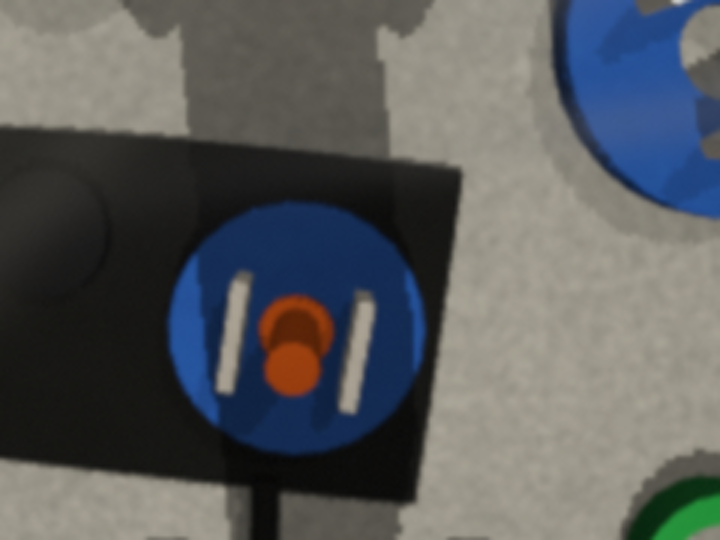

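The close crop confirms the choice: the small blue lid carries the orange knob, with the knob top at wrist px (317,184) and fins at (298,171) and (339,178). The large look-alike is at the upper right and the lens cap on the left of the mat. The fin pair is almost aligned with the tool's y.

```bash
python3 - <<'E'
from h import *
t,R=st(); p=grab_frame("wrist")
f=lambda u:np.array([220+u[0]/3,60+u[1]/3])
K=wfind(p,t,R,f((292,371)),.083); print("knob",K)
L=[wfind(p,t,R,f(u),.053) for u in((241,276),(227,390),(365,296),(348,410))]
print(np.round(L,4)); c=np.mean(L,0); print("fin mid",c,"sep",np.linalg.norm((L[0]+L[1]-L[2]-L[3])/2),"len",np.linalg.norm(L[0]-L[1]))
v=(L[0]+L[1]-L[2]-L[3]); w=(L[0]-L[1]+L[2]-L[3]); print("y dir",np.degrees(np.arctan2(v[1],v[0])),"x dir",np.degrees(np.arctan2(w[1],w[0])))
go(K[0],K[1],.235)
E
```

```text
t 14.7 pos [0.4961 0.289  0.397 ] ytool deg -93.8 z [-0.002  0.001 -1.   ] gap 0.0431 gf 0.0 F [ 0.5  3.5 -0.2] q [-1.6   0.62  1.37  1.83 -0.65  1.24 -1.67]
knob [0.49810513 0.29659503 0.083     ]
[[0.5249 0.3128 0.053 ]
 [0.4851 0.3212 0.053 ]
 [0.5151 0.2712 0.053 ]
 [0.475  0.2794 0.053 ]]
fin mid [0.50005444 0.29614322 0.053     ] sep 0.04287606711554426 len 0.04062957157468366
y dir 76.59082590667984 x dir -11.687225857393752
shift mm [  1.6  -9.4 162.1] scale units [ 0.06 -0.38  6.49] dist 162
```

play_rows(linear=[[0.06,-0.1,0.4],[0,0,0.4],[0,0,0.4],[0,0,0],[0,0,0]], angular=[[0,0,0.012],[0,0,0.012],[0,0,0],[0,0,0],[0,0,0]])

```text
time_s: 15.25
ee_pos: [0.4986, 0.2842, 0.3684]
eef_rot: [0.0, 0.994, -0.112, -0.0]
wrist_force: [-0.3, -0.5, -0.2]
finger_gap: 0.043
gripper_force: 0.0
```

```bash
python3 - <<'E'
from h import *
t,R=st(); p=grab_frame("wrist"); st()
u0=wpx(p,t,R,(.498,.2925,.083)); b=[int(u0[0]-25),int(u0[1]-25),int(u0[0]+25),int(u0[1]+25)]
im=p["image"].astype(int)
k=blob(p,lambda r,g,b:(r>165)&(g>40)&(g<140)&(b<70),b); c,r=cv2.minEnclosingCircle(k.astype(np.float32)); print(u0,len(k),c,r,k.mean(0)); K=wfind(p,t,R,k.mean(0),.083); print("K",K)
w=blob(p,wht,[int(u0[0]-45),int(u0[1]-45),int(u0[0]+45),int(u0[1]+45)])
W=np.array([wfind(p,t,R,u,.053)[:2] for u in w]); m=np.linalg.norm(W-K[:2],axis=1)<.04; W=W[m]; print(len(W))
_,l,cc=cv2.kmeans(W.astype(np.float32),2,None,(3,50,1e-5),5,0); v=cc[0]-cc[1]; print("fin",cc,"sep",np.hypot(*v),"mid",cc.mean(0),"ydir",np.degrees(np.arctan2(v[1],v[0])))
go(K[0],K[1],.236)
E
```

```text
t 15.25 pos [0.4986 0.2842 0.3684] ytool deg -102.84 z [-0.001 -0.    -1.   ] gap 0.043 gf 0.0 F [-0.3 -0.5 -0.2] q [-1.58  0.68  1.36  1.86 -0.71  1.22 -1.78]
t 15.3 pos [0.4988 0.2843 0.3689] ytool deg -102.84 z [ 0.  0. -1.] gap 0.0429 gf 0.0 F [-0.   0.1  0.6] q [-1.58  0.68  1.36  1.86 -0.71  1.22 -1.78]
[315.66039184 197.02172453] 0 (0.0, 0.0) 0.0 [nan nan]
K [nan nan nan]
0<stdin>:5: RuntimeWarning: Mean of empty slice.
  ret = um.true_divide(
Traceback (most recent call last):
cv2.error: OpenCV(4.12.0) /io/opencv/modules/core/src/kmeans.cpp:243: error: (-2:Unspecified error) in function 'double cv::kmeans(cv::InputArray, int, cv::InputOutputArray, cv::TermCriteria, int, int, cv::OutputArray)'
> There can't be more clusters than elements (expected: 'N >= K'), where
>     'N' is 0
> must be greater than or equal to
>     'K' is 2
```

```bash
cat >> h.py <<'E'
def lids(p,t,R,guess,ztop,zfin,name=None,knobbox=25):
    hsv=cv2.cvtColor(p["image"],cv2.COLOR_RGB2HSV).astype(int); H,S,V=hsv[...,0],hsv[...,1],hsv[...,2]
    yy,xx=np.mgrid[:400,:640]; u0=wpx(p,t,R,(*guess,ztop))
    m=(H<16)&(S>150)&(V>60)&(np.hypot(xx-u0[0],yy-u0[1])<knobbox); k=np.argwhere(m)[:,::-1].astype(float)
    v=p["image"][m].max(1) if m.any() else np.array([0]); top=k[v>np.percentile(v,25)] if len(k) else k
    print("pred",u0.round(1),"orange",len(k),k.min(0) if len(k) else 0,k.max(0) if len(k) else 0,"V pct",np.percentile(v,[5,25,50,75,95]))
    u1=wpx(p,t,R,(*guess,zfin)); w=np.argwhere((S<70)&(V>70)&(np.hypot(xx-u1[0],yy-u1[1])<60))[:,::-1].astype(float)
    W=np.array([wfind(p,t,R,u,zfin)[:2] for u in w]) if len(w) else np.zeros((0,2)); 
    W=W[np.linalg.norm(W-guess,axis=1)<.038]; print("white",len(W))
    if len(W)>5:
        _,l,cc=cv2.kmeans(W.astype(np.float32),2,None,(3,50,1e-5),5,0); d=cc[0]-cc[1]; print("sep",np.hypot(*d),"mid",cc.mean(0),"ydir",np.degrees(np.arctan2(d[1],d[0])))
    return k,m
E
python3 - <<'E'
from h import *
t,R=st(); p=grab_frame("wrist")
k,m=lids(p,t,R,(.498,.2925),.083,.053)
# topmost disc: lowest-in-image part of knob = top (leans towards tool)
x0,x1=k[:,0].min(),k[:,0].max()
for y in range(int(k[:,1].min()),int(k[:,1].max())+1): q=k[k[:,1]==y][:,0]; print(y,q.min(),q.max(),end="; ")
save(p,"w5",(250,130,390,235),5)
E
```

```text
t 15.3 pos [0.4988 0.2843 0.3689] ytool deg -102.84 z [ 0.  0. -1.] gap 0.0429 gf 0.0 F [-0.   0.1  0.6] q [-1.58  0.68  1.36  1.86 -0.71  1.22 -1.78]
pred [316.2 197.2] orange 645 [307. 173.] [332. 204.] V pct [ 89.  95. 130. 155. 158.]
white 693
sep 0.042999905 mid [0.50100964 0.29019442] ydir 76.633736
173 311.0 322.0; 174 308.0 325.0; 175 308.0 327.0; 176 307.0 329.0; 177 307.0 330.0; 178 307.0 332.0; 179 307.0 332.0; 180 307.0 332.0; 181 307.0 332.0; 182 307.0 332.0; 183 307.0 331.0; 184 307.0 331.0; 185 308.0 331.0; 186 308.0 330.0; 187 309.0 330.0; 188 309.0 329.0; 189 310.0 328.0; 190 310.0 327.0; 191 309.0 327.0; 192 309.0 327.0; 193 309.0 327.0; 194 309.0 327.0; 195 309.0 327.0; 196 309.0 327.0; 197 309.0 327.0; 198 309.0 327.0; 199 309.0 327.0; 200 310.0 326.0; 201 310.0 325.0; 202 311.0 325.0; 203 312.0 324.0; 204 314.0 322.0;
```

View pics/w5.png

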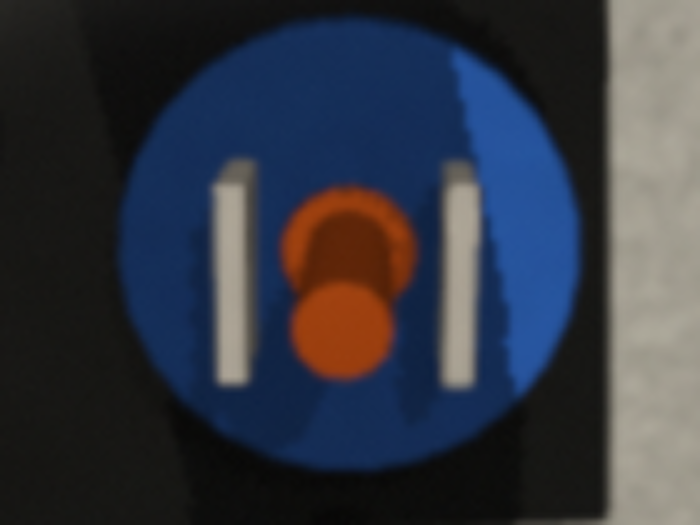

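```bash
python3 - <<'E'
from h import *
t,R=st(); p=grab_frame("wrist"); K=wfind(p,t,R,(318.6,196),.083); print(K); go(K[0],K[1],.231)
E
```

```text
t 15.35 pos [0.4989 0.2844 0.3691] ytool deg -102.83 z [ 0.     0.001 -1.   ] gap 0.0427 gf 0.0 F [ 0.1 -0.4 -0.2] q [-1.58  0.68  1.36  1.86 -0.71  1.22 -1.78]
[0.49873367 0.29044203 0.083     ]
shift mm [ -1.6  -5.6 138.3] scale units [-0.06 -0.22  5.53] dist 138
```

play_rows(linear=[[-0.06,-0.22,0],[0,0,0.7],[0,0,0.7],[0,0,0.7],[0,0,0.7],[0,0,0.7],[0,0,0.6],[0,0,0.5],[0,0,0.4],[0,0,0.3],[0,0,0.22],[0,0,0],[0,0,0]], angular=[[0,0,0],[0,0,0],[0,0,0],[0,0,0],[0,0,0],[0,0,0],[0,0,0],[0,0,0],[0,0,0],[0,0,0],[0,0,0],[0,0,0],[0,0,0]])

```text
time_s: 16.7
ee_pos: [0.4987, 0.2905, 0.2311]
eef_rot: [-0.0, 0.994, -0.112, 0.0]
wrist_force: [0.3, -0.0, -0.5]
finger_gap: 0.043
gripper_force: 0.0
```

play_rows(linear=[[0,0,0],[0,0,0],[0,0,0],[0,0,0],[0,0,0],[0,0,0],[0,0,0],[0,0,0]], angular=[[0,0,0],[0,0,0],[0,0,0],[0,0,0],[0,0,0],[0,0,0],[0,0,0],[0,0,0]], jaw=1)

```text
time_s: 17.5
ee_pos: [0.4988, 0.2909, 0.2313]
eef_rot: [-0.001, 0.994, -0.112, 0.0]
wrist_force: [-0.6, 1.9, 5.3]
finger_gap: 0.0162
gripper_force: 58.9
```

play_rows(linear=[[0,0,-0.2],[0,0,-0.4],[0,0,-0.6],[0,0,-0.7],[0,0,-0.7],[0,0,-0.7],[0,0,-0.7],[0,0,-0.7],[0,0,-0.6],[0,0,-0.4],[0,0,-0.2],[0,0,0],[0,0,0]], angular=[[0,0,0],[0,0,0],[0,0,0],[0,0,0],[0,0,0],[0,0,0],[0,0,0],[0,0,0],[0,0,0],[0,0,0],[0,0,0],[0,0,0],[0,0,0]])

```text
time_s: 18.8
ee_pos: [0.4981, 0.2905, 0.3775]
eef_rot: [0.0, 0.994, -0.112, -0.001]
wrist_force: [0.5, -0.2, -2.5]
finger_gap: 0.0157
gripper_force: 58.7
```

```bash
python3 - <<'E'
from h import *
t,R=st(); go(.5525,-.082,t[2])
a=grab_frame("scene");b=grab_frame("side")
u=px(a,(t[0],t[1],t[2]-.2)).astype(int);v=px(b,(t[0],t[1],t[2]-.2)).astype(int)
c=lambda p,u:cv2.resize(p["image"][max(u[1]-50,0):u[1]+50,u[0]-65:u[0]+65,::-1],(390,300))
cv2.imwrite("pics/lift.png",np.hstack([c(a,u),c(b,v)]))
E
```

```text
t 18.8 pos [0.4981 0.2905 0.3775] ytool deg -102.84 z [-0.001 -0.001 -1.   ] gap 0.0157 gf 58.7 F [ 0.5 -0.2 -2.5] q [-1.59  0.67  1.37  1.84 -0.7   1.23 -1.79]
shift mm [1.358e+02 3.511e+02 1.000e-01] scale units [5.430e+00 1.404e+01 1.000e-02] dist 376
```

View pics/lift.png

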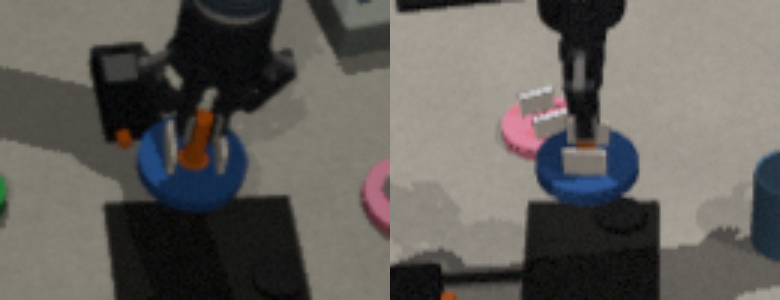

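Both lids are hanging level from the knob (2.5 N). Next: carry them to the pot.

play_rows(linear=[[0.15,0.37,0],[0.3,0.78,0],[0.3,0.78,0],[0.3,0.78,0],[0.3,0.78,0],[0.3,0.78,0],[0.3,0.78,0],[0.3,0.78,0],[0.3,0.78,0],[0.3,0.78,0],[0.3,0.78,0],[0.3,0.78,0],[0.3,0.78,0],[0.3,0.78,0],[0.3,0.78,0],[0.3,0.78,0],[0.3,0.78,0],[0.3,0.78,0],[0.15,0.37,0],[0.04,0.05,0]], angular=[[0,0,0],[0,0,0],[0,0,0],[0,0,0],[0,0,0],[0,0,0],[0,0,0],[0,0,0],[0,0,0],[0,0,0],[0,0,0],[0,0,0],[0,0,0],[0,0,0],[0,0,0],[0,0,0],[0,0,0],[0,0,0],[0,0,0],[0,0,0]])

```text
time_s: 20.9
ee_pos: [0.5522, -0.0846, 0.3782]
eef_rot: [0.0, 0.993, -0.114, -0.0]
wrist_force: [0.2, -0.0, -2.4]
finger_gap: 0.0163
gripper_force: 58.7
```

play_rows(linear=[[0,0,0],[0,0,0],[0,0,0],[0,0,0]], angular=[[0,0,0],[0,0,0],[0,0,0],[0,0,0]])

```text
time_s: 21.3
ee_pos: [0.5531, -0.0812, 0.378]
eef_rot: [-0.0, 0.994, -0.111, -0.0]
wrist_force: [-0.3, -0.7, -2.8]
finger_gap: 0.016
gripper_force: 58.7
```

```bash
python3 - <<'E'
from h import *
t,R=st(); go(.5528,-.0825,.322)
a=grab_frame("scene");b=grab_frame("side")
# compare knob (held) vs predicted to gauge camera bias, and the rim ellipse by trace
for n,p in(("scene",a),("side",b)):
    for q in trace("pot",p)[:1]:
        m=q["pixels"]; e=np.argwhere(m)[:,::-1]; print(n,q["conf"],e.min(0),e.max(0))
        for z,rr in((.012,.06),(.09,.04)):
            c=np.array([px(p,(.5528+rr*np.cos(k),-.0825+rr*np.sin(k),z)) for k in np.arange(0,6.3,.05)]); print(" model z",z,c.min(0).round(1),c.max(0).round(1))
    g=t-[0,0,.2]; print(" lid mid pred",px(p,g))
u=px(a,(.5528,-.0825,.12)).astype(int);v=px(b,(.5528,-.0825,.12)).astype(int)
def c(p,u):
    im=p["image"][:,:,::-1].copy()
    im=cv2.resize(im[u[1]-60:u[1]+60,u[0]-65:u[0]+65],None,fx=3,fy=3)
    for z,rr in((.012,.06),(.09,.04),(t[2]-.2253+.016-.012,.0485)):
        k=np.array([(px(p,((t[0] if z>.1 else .5528)+rr*np.cos(s),(t[1] if z>.1 else -.0825)+rr*np.sin(s),z))-u+[65,60]+.5)*3 for s in np.arange(0,6.3,.1)]); cv2.polylines(im,[k.astype(np.int32)],True,(0,255,255) if z<.1 else (0,0,255),1)
    return im
cv2.imwrite("pics/ov.png",np.hstack([c(a,u),c(b,v)]))
E
```

```text
t 21.3 pos [ 0.5531 -0.0812  0.378 ] ytool deg -102.74 z [-0.  0. -1.] gap 0.016 gf 58.7 F [-0.3 -0.7 -2.8] q [-0.93  0.55  1.3   1.89 -0.59  1.17 -1.2 ]
shift mm [ 0.   1.3 56. ] scale units [0.   0.05 2.24] dist 56
scene 0.98 [251 220] [289 256]
 model z 0.012 [246.7 219.4] [289.9 257.5]
 model z 0.09 [250.5 211.2] [280.8 237.5]
 lid mid pred [262.87812934 206.54676375]
side 0.57 [319 230] [365 265]
 model z 0.012 [319.  233.7] [365.7 271.9]
 model z 0.09 [327.1 221. ] [359.7 246.9]
 lid mid pred [344.67206006 210.15453919]
```

View pics/ov.png

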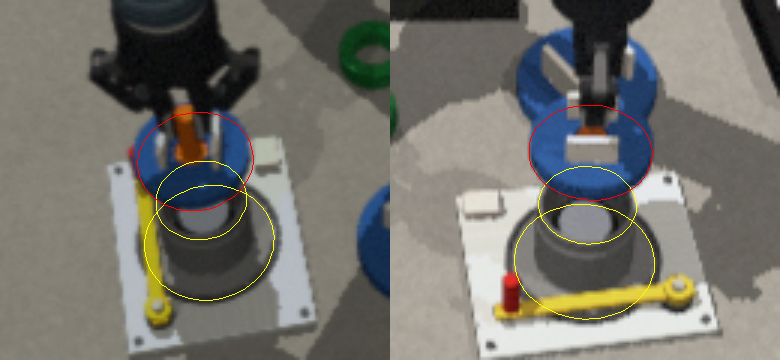

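```bash
python3 - <<'E'
from h import *
from scipy.ndimage import map_coordinates as mc
a=grab_frame("scene");b=grab_frame("side");w=grab_frame("wrist")
yaw=np.radians(-94.1);Y=np.array([np.cos(yaw),np.sin(yaw),0]);Z=np.array([0,0,-1.]);X=np.cross(Y,Z);R3=np.c_[X,Y,Z];t3=np.array([.4761,-.1257,.350])
G=lambda f:cv2.GaussianBlur(cv2.cvtColor(cv2.imread(f),cv2.COLOR_BGR2GRAY),(0,0),.7).astype(float)
srcs=dict(scene=(G("pics/scene0.png"),lambda P:px(a,P)),side=(G("pics/side0.png"),lambda P:px(b,P)),w3=(G("pics/w3.png"),lambda P:wpx(w,t3,R3,P)))
th=np.arange(0,2*np.pi,.1); tot=0
def circ(pr,c,r,z): return np.array([pr((c[0]+r*np.cos(s),c[1]+r*np.sin(s),z)) for s in th])
for n,(g,pr) in srcs.items():
  res=[]
  for dx in np.arange(-6,6.1,1):
    for dy in np.arange(-6,6.1,1):
      c=(.5528+dx/1000,-.0825+dy/1000); s=0
      for r in(.040,.036):
        A=circ(pr,c,r-.0015,.09);B=circ(pr,c,r+.0015,.09)
        s+=np.mean(np.abs(mc(g,A.T[::-1],order=1)-mc(g,B.T[::-1],order=1)))
      res.append((s,dx,dy))
  res=np.array(res); tot=tot+res[:,0]/res[:,0].max(); print(n,res[np.argsort(-res[:,0])[:5]].round(2).tolist())
print("joint",res[np.argsort(-tot)[:5],1:].tolist())
E
```

```text
scene [[47.52, -2.0, 0.0], [47.49, -1.0, 0.0], [46.7, -1.0, -1.0], [46.63, -2.0, -1.0], [45.97, -3.0, 0.0]]
side [[55.52, -1.0, 0.0], [55.23, -1.0, -1.0], [54.01, -2.0, -1.0], [53.71, -2.0, 0.0], [53.25, -1.0, 1.0]]
w3 [[57.23, 0.0, 1.0], [56.95, 0.0, 0.0], [55.52, -1.0, 1.0], [55.03, -1.0, 0.0], [50.17, -1.0, -1.0]]
joint [[-1.0, 0.0], [0.0, 0.0], [-1.0, 1.0], [-1.0, -1.0], [0.0, 1.0]]
```

The rim is at (.5522, -.0822) in all three views, to within 1 mm. Lowering.

play_rows(linear=[[-0.03,0.05,0.2],[0,0,0.4],[0,0,0.4],[0,0,0.4],[0,0,0.3],[0,0,0.2],[0,0,0.1],[0,0,0.1],[0,0,0.1],[0,0,0.1],[0,0,0.1],[0,0,0]], angular=[[0,0,0],[0,0,0],[0,0,0],[0,0,0],[0,0,0],[0,0,0],[0,0,0],[0,0,0],[0,0,0],[0,0,0],[0,0,0],[0,0,0]])

```text
time_s: 22.85
ee_pos: [0.5518, -0.0832, 0.3179]
eef_rot: [-0.0, 0.994, -0.112, -0.0]
wrist_force: [0.3, 0.9, -2.1]
finger_gap: 0.0161
gripper_force: 58.7
```

play_rows(linear=[[0,0,0.1],[0,0,0.1],[0,0,0.1],[0,0,0]], angular=[[0,0,0],[0,0,0],[0,0,0],[0,0,0]])

```text
time_s: 23.25
ee_pos: [0.5517, -0.0832, 0.3102]
eef_rot: [-0.0, 0.994, -0.112, -0.0]
wrist_force: [-0.2, -0.6, -3.1]
finger_gap: 0.0163
gripper_force: 58.7
```

play_rows(linear=[[0.02,-0.03,0.06],[0,0,0.06],[0,0,0.05],[0,0,0]], angular=[[0,0,0],[0,0,0],[0,0,0],[0,0,0]])

```text
time_s: 23.65
ee_pos: [0.5525, -0.0827, 0.3062]
eef_rot: [0.0, 0.994, -0.112, -0.0]
wrist_force: [0.2, 0.4, -2.0]
finger_gap: 0.0162
gripper_force: 58.7
```

play_rows(linear=[[0,0,0.04],[0,0,0]], angular=[[0,0,0],[0,0,0]])

```text
time_s: 23.85
ee_pos: [0.5526, -0.0827, 0.3055]
eef_rot: [0.0, 0.994, -0.112, 0.0]
wrist_force: [-0.1, -0.5, -2.4]
finger_gap: 0.0162
gripper_force: 58.7
```

play_rows(linear=[[0,0,0.04],[0,0,0],[0,0,0]], angular=[[0,0,0],[0,0,0],[0,0,0]])

```text
time_s: 24.15
ee_pos: [0.5527, -0.0828, 0.3053]
eef_rot: [-0.0, 0.994, -0.112, -0.0]
wrist_force: [-3.3, 2.7, 6.6]
finger_gap: 0.0161
gripper_force: 59.7
```

play_rows(linear=[[0,0,0.04],[0,0,0],[0,0,0]], angular=[[0,0,0],[0,0,0],[0,0,0]])

```text
time_s: 24.45
ee_pos: [0.5528, -0.083, 0.3052]
eef_rot: [-0.001, 0.994, -0.112, -0.0]
wrist_force: [-5.5, 3.0, 11.6]
finger_gap: 0.0162
gripper_force: 60.4
```

The inner lid is home: contact at TCP z .3053, exactly as predicted. I'll relax the press, open, rise and look at the fins.

play_rows(linear=[[0,0,-0.06],[0,0,0]], angular=[[0,0,0],[0,0,0]])

```text
time_s: 24.65
ee_pos: [0.5528, -0.0827, 0.3053]
eef_rot: [-0.0, 0.994, -0.112, 0.0]
wrist_force: [-1.3, 1.7, 3.9]
finger_gap: 0.0159
gripper_force: 59.4
```

play_rows(linear=[[0,0,0],[0,0,0],[0,0,0],[0,0,0],[0,0,0],[0,0,0],[0,0,0],[0,0,-0.3],[0,0,-0.6],[0,0,-0.6],[0,0,-0.6],[0,0,-0.3],[0,0,0],[0,0,0],[0,0,0]], angular=[[0,0,0],[0,0,0],[0,0,0],[0,0,0],[0,0,0],[0,0,0],[0,0,0],[0,0,0],[0,0,0],[0,0,0],[0,0,0],[0,0,0],[0,0,0],[0,0,0],[0,0,0]], jaw=-1)

```text
time_s: 26.15
ee_pos: [0.5523, -0.0824, 0.3643]
eef_rot: [-0.0, 0.994, -0.112, -0.001]
wrist_force: [0.4, 0.7, 0.0]
finger_gap: 0.0853
gripper_force: 0.0
```

```bash
python3 - <<'E'
from h import *
t,R=st(); p=grab_frame("wrist")
k,m=lids(p,t,R,np.array([.5526,-.0828]),.157,.127,knobbox=45)
for y in range(int(k[:,1].min()),int(k[:,1].max())+1): q=k[k[:,1]==y][:,0]; print(y,q.min(),q.max(),end="; ")
save(p,"w6",(180,80,480,305),2)
E
```

```text
t 26.15 pos [ 0.5523 -0.0824  0.3643] ytool deg -102.84 z [-0.001  0.    -1.   ] gap 0.0853 gf 0.0 F [0.4 0.7 0. ] q [-0.91  0.57  1.28  1.9  -0.6   1.14 -1.19]
pred [325.7 229.2] orange 1468 [309. 185.] [343. 240.] V pct [ 68.  73. 124. 175. 176.]
white 1533
sep 0.038938273 mid [ 0.54654574 -0.08124617] ydir -105.35721
185 319.0 330.0; 186 317.0 333.0; 187 316.0 335.0; 188 314.0 337.0; 189 314.0 338.0; 190 313.0 339.0; 191 312.0 339.0; 192 311.0 340.0; 193 311.0 341.0; 194 310.0 341.0; 195 310.0 342.0; 196 310.0 342.0; 197 309.0 342.0; 198 309.0 342.0; 199 309.0 342.0; 200 309.0 342.0; 201 309.0 343.0; 202 309.0 343.0; 203 309.0 342.0; 204 309.0 342.0; 205 310.0 342.0; 206 310.0 341.0; 207 311.0 341.0; 208 311.0 340.0; 209 312.0 339.0; 210 312.0 339.0; 211 314.0 338.0; 212 315.0 337.0; 213 315.0 337.0; 214 315.0 337.0; 215 315.0 337.0; 216 314.0 337.0; 217 314.0 337.0; 218 314.0 337.0; 219 314.0 337.0; 220 314.0 338.0; 221 313.0 338.0; 222 313.0 338.0; 223 313.0 338.0; 224 313.0 338.0; 225 313.0 339.0; 226 312.0 339.0; 227 312.0 339.0; 228 312.0 339.0; 229 312.0 339.0; 230 313.0 338.0; 231 313.0 338.0; 232 313.0 338.0; 233 314.0 337.0; 234 314.0 337.0; 235 315.0 336.0; 236 316.0 335.0; 237 317.0 334.0; 238 318.0 333.0; 239 320.0 331.0; 240 324.0 328.0;
```

View pics/w6.png

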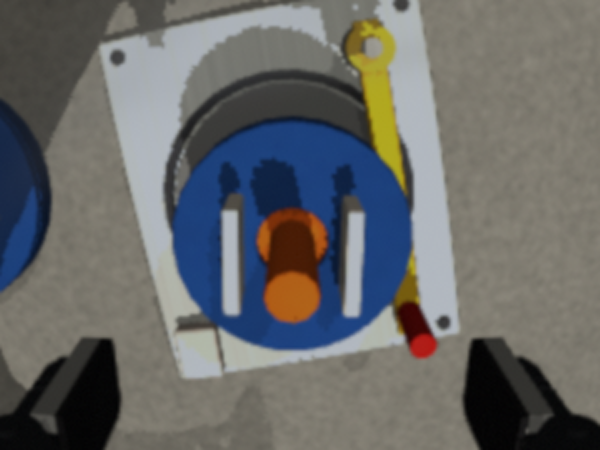

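The view shows the keeper still shut and the knob upright through the lid. The fins are at crop (232,262) and (353,264), parallel to the fingers' faces.

```bash
python3 - <<'E'
from h import *
t,R=st(); p=grab_frame("wrist")
f=lambda u:np.array([180+u[0]/2,80+u[1]/2])
L=[wfind(p,t,R,f(u),.127) for u in((232.5,208),(232.5,314),(354,210),(353,316))]
c=np.mean(L,0); v=(L[0]+L[1]-L[2]-L[3]); print(np.round(L,4),"mid",c,"sep",np.linalg.norm(v)/2,"ydir",np.degrees(np.arctan2(-v[1],-v[0])))
print("knob",wfind(p,t,R,(325.5,229),.157)); go(c[0],c[1],.278)
E
```

```text
t 26.2 pos [ 0.5522 -0.0825  0.3642] ytool deg -102.84 z [-0.001  0.    -1.   ] gap 0.0856 gf 0.0 F [-1.7  0.3 -1.1] q [-0.91  0.57  1.28  1.9  -0.6   1.14 -1.19]
[[ 0.5774 -0.0679  0.127 ]
 [ 0.5389 -0.0578  0.127 ]
 [ 0.5674 -0.1085  0.127 ]
 [ 0.5283 -0.1005  0.127 ]] mid [ 0.55301364 -0.08367388  0.127     ] sep 0.04287284314015566 ydir -103.90308672253502
knob [ 0.55270103 -0.08283545  0.157     ]
shift mm [ 1.1  1.  86.2] scale units [0.04 0.04 3.45] dist 86
```

play_rows(linear=[[0.04,0.04,0],[0,0,0.5],[0,0,0.6],[0,0,0.6],[0,0,0.6],[0,0,0.4],[0,0,0.3],[0,0,0.2],[0,0,0.15],[0,0,0.1],[0,0,0],[0,0,0]], angular=[[0,0,0.003],[0,0,0],[0,0,0],[0,0,0],[0,0,0],[0,0,0],[0,0,0],[0,0,0],[0,0,0],[0,0,0],[0,0,0],[0,0,0]])

```text
time_s: 27.45
ee_pos: [0.5535, -0.0839, 0.279]
eef_rot: [-0.0, 0.993, -0.121, 0.0]
wrist_force: [0.8, 0.4, 0.3]
finger_gap: 0.0852
gripper_force: 0.0
```

play_rows(linear=[[0,0,0],[0,0,0],[0,0,0],[0,0,0],[0,0,0],[0,0,0],[0,0,0],[0,0,0]], angular=[[0,0,0],[0,0,0],[0,0,0],[0,0,0],[0,0,0],[0,0,0],[0,0,0],[0,0,0]], jaw=1)

```text
time_s: 28.25
ee_pos: [0.5537, -0.084, 0.2792]
eef_rot: [-0.0, 0.993, -0.121, 0.001]
wrist_force: [-0.2, -0.2, 5.1]
finger_gap: 0.0489
gripper_force: 63.7
```

play_rows(linear=[[0,0,-0.1],[0,0,-0.1],[0,0,-0.15],[0,0,-0.2],[0,0,-0.2],[0,0,0]], angular=[[0,0,0],[0,0,0],[0,0,0],[0,0,0],[0,0,0],[0,0,0]])

```text
time_s: 28.85
ee_pos: [0.5536, -0.0841, 0.2983]
eef_rot: [0.0, 0.993, -0.121, 0.001]
wrist_force: [-0.2, 0.3, -1.6]
finger_gap: 0.0487
gripper_force: 63.1
```

play_rows(linear=[[0,0,-0.2],[0,0,-0.3],[0,0,-0.3],[0,0,-0.3],[0,0,-0.3],[0,0,-0.3],[0,0,-0.3],[0,0,-0.3],[0,0,-0.3],[0,0,-0.3],[0,0,-0.3],[0,0,-0.3],[0,0,-0.2],[0,0,-0.1],[0,0,0],[0,0,0],[0,0,0],[0,0,0]], angular=[[0,0,0],[0,0,0],[0,0,0],[0,0,0],[0,0,0],[0,0,0],[0,0,0],[0,0,0],[0,0,0],[0,0,0],[0,0,0],[0,0,0],[0,0,0],[0,0,0],[0,0,0],[0,0,0],[0,0,0],[0,0,0]])

```text
time_s: 30.65
ee_pos: [0.5532, -0.0838, 0.3921]
eef_rot: [0.0, 0.993, -0.121, -0.0]
wrist_force: [0.5, 0.6, -0.5]
finger_gap: 0.0489
gripper_force: 63.1
```

```bash
python3 - <<'E'
from h import *
t,R=st(); a=grab_frame("scene");b=grab_frame("side")
for p,n in((a,"scene"),(b,"side")):
    u=px(p,(.5527,-.0828,.15)); k=blob(p,lambda r,g,bb:(r>90)&(g>25)&(g<140)&(bb<60)&(r-g>45),(int(u[0]-25),int(u[1]-30),int(u[0]+25),int(u[1]+45)))
    print(n,len(k),k.min(0),k.max(0),"pred knob top",px(p,(.5527,-.0828,.157)).round(1),"disc centre",px(p,(.5527,-.0828,.096)).round(1),"disc x-range",[px(p,(.5527+.042*np.cos(s),-.0828+.042*np.sin(s),.096)).round(1).tolist() for s in (0,1.57,3.14,4.71)])
    bl=blob(p,lambda r,g,bb:(bb>70)&(bb>r+40)&(r<60),(int(u[0]-40),int(u[1]-90),int(u[0]+40),int(u[1]+60)))
    c=np.array([px(p,(t[0]+.0485*np.cos(s),t[1]+.0485*np.sin(s),z)) for s in np.arange(0,6.3,.1) for z in(t[2]-.2792+.084,t[2]-.2792+.101)])
    print(" blue",bl.min(0),bl.max(0),"model lid",c.min(0).round(1),c.max(0).round(1))
    print(" keeper",[np.round(r["location"],3).tolist() for r in boxes_of("keeper_post",p)[:1]])
E
```

```text
t 30.65 pos [ 0.5532 -0.0838  0.3921] ytool deg -103.93 z [-0.001  0.    -1.   ] gap 0.0489 gf 63.1 F [ 0.5  0.6 -0.5] q [-0.94  0.54  1.33  1.87 -0.57  1.19 -1.23]
scene 521 [249. 214.] [280. 237.] pred knob top [263.  210.9] disc centre [265.3 223. ] disc x-range [[268.2, 236.7], [281.0, 219.8], [262.7, 209.7], [249.5, 226.2]]
 blue [241. 184.] [279. 216.] model lid [240.2 182.5] [280.9 219.8]
 keeper [[0.562, -0.128, 0.033]]
side 710 [319. 222.] [360. 261.] pred knob top [344.3 216.4] disc centre [343.4 232.3] disc x-range [[360.1, 229.7], [339.8, 219.2], [326.6, 234.8], [347.3, 245.9]]
 blue [321. 176.] [366. 221.] model lid [324.2 185.3] [366.9 222.1]
 keeper [[0.538, -0.138, 0.031]]
```

```bash
python3 -c "
from h import *
st(); print(sign_off())"
```

```text
t 30.85 pos [ 0.5533 -0.0839  0.3923] ytool deg -103.93 z [-0. -0. -1.] gap 0.0489 gf 63.1 F [-0.7  1.1 -2.2] q [-0.94  0.54  1.33  1.87 -0.57  1.19 -1.23]
the job is handed in; nothing more can be done
None
```

I handed the job in at 30.85 s: the keeper is shut, the inner lid is home on the pot, and the outer lid is held level with its edge about 40 mm above the knob's top; the sign-off returned no verdict.

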